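Light the model of a building plot: handlamp off its charger, pavilion in its ring

TASK

Get the architects' model of a building plot ready for its light study. Lift the orange handlamp off its charging stand and set it upright with its whole foot on the round blue pad, lens pointing at the dark wooden ring in the middle of the model, and move the small round-bottomed pavilion from its cork holder to stand upright in that ring. Do it in either order; drop or tip neither of them, and leave the other things on the table where they are.

Things in the scene. Friction and masses are not known exactly. Their poses are not given: they have to be found in the camera images.
- lamp: Orange cylindrical handlamp, loose, 0.4 to 0.8 kg, 157 mm tall. Origin: centre of its underside, z up. Black foot 90 mm diameter, 14 mm high; body 80 mm diameter, black cap up to z = 100 mm. A black lens barrel (54 mm diameter, centre at z = 56 mm) sticks out on its own -x side to x = -63 mm: it shines along its own -x. Centre of mass under the handle bar.
- lamp_handle (a point): Middle of the rigid black bail handle's top bar, straight above the lamp's origin by 150 mm; same axes as the lamp. Straight round bar 14 mm thick along the lamp's own y, 62 mm clear between its two posts (14 mm thick, at y = +38 and -38 mm), 43 mm of free space under the bar.
- lamp_lens (a point): Centre of the lamp's lens front, 62 mm out from the lamp's axis along its own -x.
- dock: Grey charging stand, fixed, 130 x 130 mm; origin: centre of its underside on the table. The lamp stands on its flat top, 30 mm up, inside a black rim 10 mm high of 48 mm inner radius (3 mm play round the lamp's foot): lift the lamp straight up more than 10 mm before moving sideways.
- pad_top (a point): Centre of the top of the round blue pad, fixed, 140 mm diameter, 4 mm thick, flat on the table (top 4 mm above the table). Here the lamp must go. It and the charging stand lie on either side (one left, one right) of the model.
- model: Architects' model of a building plot, fixed: plywood board 180 x 180 x 12 mm with white and brown blocks and green trees glued on, none higher than 36 mm above the table. Origin: centre of its underside on the table.
- ring_top (a point): Centre of the top of the dark wooden ring in the middle of the model, 26 mm above the table; ring 14 mm high, outer diameter 58 mm, open inside with 40 mm diameter.
- pavilion: Small model pavilion, loose, 70 to 120 g, 83 mm tall: brown weighted ball 52 mm diameter at the bottom, white drum 46 mm diameter from z = 40 to 68 mm (the place to grip), copper cone roof. Origin: its lowest point, z up its axis. Starts upright in the cork holder, lowest point 25 mm above the table; seated in the model's ring it is 17 mm above the table (9 mm below ring_top).
- pavilion_center (a point): Centre of the pavilion's ball, 26 mm above its lowest point. Seated in the model's ring it is about 17 mm above ring_top.
- holder: Cork holder, fixed, 66 x 66 mm block 20 mm high with a ring 14 mm high on it like the one on the model; top 34 mm above the table. Origin: centre of its underside on the table.
- mug: Blue ceramic mug, 80 mm diameter, 90 mm tall, loose bystander; origin: centre of its underside.
- glue: White glue bottle with red cap, 48 mm diameter, 120 mm tall, loose bystander; origin: centre of its underside.
- tape: Yellow tape roll lying flat, 90 mm diameter, 24 mm high, loose bystander; origin: centre of its underside.
- ruler: Aluminium scale rule, 200 x 30 x 12 mm (long along its x), loose bystander; origin: centre of its underside.
- samples: Terracotta tile sample block, 45 x 90 x 30 mm, loose bystander; origin: centre of its underside.
- pencil_cup: Dark steel pencil cup with pencils, 76 mm diameter, 150 mm tall with the pencils, loose bystander; origin: centre of its underside.
- calculator: Black pocket calculator lying flat, 140 x 75 x 16 mm (long along its x), loose bystander; origin: centre of its underside.
Not all that is in view belongs to the job. Leave any green look-alike of the lamp alone.

How it is judged (in metres and radians):
At the end, for the whole second after the job is handed in: Lamp at rest, upright (3.4 deg), its centre within 27 mm of the pad's, its lens line passing within 70 mm of the ring's centre; pavilion at rest in the model's ring (within 5 mm of its axis), upright (8.6 deg); both released; each bystander within 30 mm of its start (horizontal distance between lamp and pad_top below 0.027 m and z of lamp in the frame of pad_top between -0.004 and 0.004 m and angle between lamp's own z axis and vertical below 0.06 rad and x of ring_top in the frame of lamp below -0.1 m and y of ring_top in the frame of lamp between -0.07 and 0.07 m and horizontal distance between pavilion_center and ring_top below 0.005 m and z of pavilion_center in the frame of ring_top between 0.012 and 0.02 m and angle between pavilion's own z axis and vertical below 0.15 rad and linear speed of each of lamp, pavilion below 0.02 m/s and contact force between each of lamp, pavilion and the fingers below 0.1 N and distance of each of mug, glue, tape, ruler, samples, pencil_cup, calculator from where it was at the start of the episode below 0.03 m); the robot touches nothing.
It fails at once if the lamp is tipped (more than 0.5 rad) (angle between lamp's own z axis and vertical above 0.5 rad).
It fails at once if the pavilion is tipped over (more than 1 rad) (angle between pavilion's own z axis and vertical above 1 rad).
It fails at once if the lamp is dropped (moves faster than 0.5 m/s out of the fingers' hold, a fall of some 13 mm) (contact force between lamp and the fingers below 0.1 N and linear speed of lamp above 0.5 m/s).
It fails at once if the pavilion is dropped (moves faster than 0.6 m/s out of the fingers' hold, a fall of some 18 mm) (contact force between pavilion and the fingers below 0.1 N and linear speed of pavilion above 0.6 m/s).
It fails at once if a bystander is disturbed (moved more than 30 mm) (distance of any of mug, glue, tape, ruler, samples, pencil_cup, calculator from where it was at the start of the episode above 0.03 m).
It also fails if it takes over 64 s, if anything falls off the work surface, if the arm or the gripper's body presses on something with over 40 N, if the wrist force passes 120 N, or if a joint passes its speed limit or range.

ROBOT

A 6-joint arm with a two-finger parallel gripper is mounted at the origin on the work surface. World frame = base frame: x ahead of the robot, y to its left, z up, the work surface at z = 0. Lengths are in m, angles in degrees, forces in N, time in s.
With the tool pointing down it reaches from about 0.35 to 0.975 m from the base axis. Payload 7.1 kg.
Tool frame: the origin (TCP) lies between the finger pads; the fingertips stand 11 mm ahead of it and the grasp point (between the pads) lies 8 mm behind it; z points along the fingers, y is the line along which they close (so a half turn about z gives the same grasp; the last joint's range is limited). The gripper opens to 88 mm and grips with 3 to 60 N. Pads are 20 mm wide; open, the fingers measure 115 mm over their backs; the gripper's body (75 mm by 178 mm) begins 61 mm behind the grasp point.
Start: joints at [-1.089, 24.242, 93.386, -0, 62.372, -1.089], TCP at [0.625, 0, 0.234] pointing down, gripper open.
Joint ranges: [-172.04, 172.04], [-51.8, 120.97], [4.93, 147.93], [-75.15, 255.16], [6.16, 154.13], [-145.62, 145.62]. Speed limits (degrees/s): [136.94, 136.94, 172.46, 180, 180, 180].

INTERFACE

Orientations are given as [roll, pitch, yaw] about the fixed x, y, z axes, in that order (R = Rz(yaw) Ry(pitch) Rx(roll)).
In Python, from bench import ctrl gives the robot as it stands.
- The arm moves only by the tool step_arm, never from a script. Its argument "commands" is a list of rows, each a list of 5 numbers: the shift along the tool's x, y, z in units of 50 mm (1.0 is 50 mm), then the turn about the tool's z in units of 5 degrees (1.0 is 5 degrees), then the finger opening in mm, from 0 to 87.8. A call has exactly 5 rows; each row shifts and turns the commanded pose from where the row before left it, along the tool's axes as they then stand; what a row does not reach is not made up. A row lasts 1/8 s, in which the tool goes at most 62.5 mm and 10.7 degrees, less where a joint would pass 70% of its speed; a pose out of reach is approached as far as the arm can. A call is refused whole if a number of a shift passes 1 or a number of a turn 1, either way. A call with a gripper value outside its range is refused whole. The fingers move at their own pace and stop on an object; "force" is the grip in N (left out, the last holds). Time passes only in rows, so rows that do not move let the fingers close, or fill a call up. It gives the time, the measured TCP pose, the force, the opening and the grip force at its end, in the units of the state.
- ctrl.get_obs(): the state, without advancing time (a new reading comes with each control period).
- ctrl.camera(name): name is "scene" or "side" or "wrist"; returns a dict with "color" (480x640x3 uint8, blue, green, red), "range_z" (480x640 float32, m along the optical axis (not along the pixel's ray), 0 where there is no reading), "vfov" (degrees; the focal length in pixels is half the picture's height over the tangent of half this angle, whatever the lens; pixels are square), "cx", "cy" (the principal point, pixels), "pose" (4x4, takes a point from camera to world coordinates). Camera axes: x right, y up, looking along -z (the intrinsics and any distortion apply to the point x, -y, -z); pixel columns grow to the right and rows downward; lengths in m; the calibration is good to about 2 mm. A picture is of the moment at which its call begins.
- ctrl.finish_job(): hands the job in; it is judged then, once.
Trained networks look in the newest picture that a camera, given by its name, has taken for a name from the list of things; names that differ only in an ending like _2 or _b are one class to them, and where a whole thing is asked for, a point or a joint stands for the part that bears it (a point fixed in the world has none). Each returns a list of dicts, best first, with "p" (0 to 1); they miss things now and then, are a little off and sometimes report something else, mostly with a low value. They report only what shows in the picture. A call takes as long as a camera call. They do not tell look-alikes from the thing itself.
- ctrl.search_frame(camera, query): "box" ([left, top, right, bottom] in pixels, round what is visible of it).
- ctrl.outline_of(camera, query): "region" (480x640 bool, what is visible of it) and "box" ([left, top, right, bottom] in pixels, round what is visible of it).
- ctrl.landmark_of(camera, query): "pixel" ([column, row] in pixels: a listed point, or the origin of a listed thing).
The state is a dict: "time": time; "joints": joint angles; "joint_vel": joint speeds; "effort": joint torques, N m; "ee_pos": TCP position; "orientation": TCP orientation; "wrist_force": force on the tool from outside, world axes, zero at the start; "torque": the same for the moment, N m; "grip_width": finger opening in m; "finger_force": force on a finger pad.
Only numpy, scipy, OpenCV 4.12 (cv2) and the standard library are available. Lean on these libraries where they do the work, as an engineer would, in place of code of your own. Each camera call takes 0.05 s, during which the arm holds its last target. There are 200 camera calls.

## Working session

There is one attempt and no reset: what is moved stays moved. The work goes in short steps, Python scripts to look and compute and a tool call to move; the robot and the scene stay as the last step left them, time stands still between calls to the robot, and variables do not carry over. Pictures are saved under pics/ and viewed, at most 10 in all, crops included, and the job is handed in when it is done.

Besides the shell and the picture viewer there is one more tool, called as name([rows], argument=value, ...), one row to a line, values as JSON. step_arm: Moves the arm, as the interface text tells. Its arguments: {"type":"object","properties":{"commands":{"type":"array","items":{"type":"array","items":{"type":"number"}}},"force":{"type":"number"}},"required":["commands"]}

```bash
mkdir -p pics
cat > h.py <<'E'
import numpy as np, cv2
from bench import ctrl
def ray(c,px,z):
    """world point at height z along pixel"""
    f=240/np.tan(np.radians(c["vfov"])/2); P=c["pose"]
    d=P[:3,:3]@np.array([(px[0]-c["cx"])/f,-(px[1]-c["cy"])/f,-1.]); o=P[:3,3]
    return o+d*(z-o[2])/d[2]
def cloud(c):
    f=240/np.tan(np.radians(c["vfov"])/2); r=c["range_z"]; v,u=np.mgrid[:480,:640]
    p=np.stack([(u-c["cx"])/f*r,-(v-c["cy"])/f*r,-r],-1)
    return p@c["pose"][:3,:3].T+c["pose"][:3,3]
E
python3 - <<'E'
from h import *
ims=[]
print(ctrl.get_obs())
for n in("scene","side","wrist"):
    c=ctrl.camera(n); ims.append(c["color"]); print(n,c["vfov"],c["cx"],c["cy"],c["pose"].round(3).tolist(),[k for k in c])
    W=cloud(c)
    for q,z in(("lamp",.03),("lamp_handle",.18),("lamp_lens",.086),("dock",0),("pad_top",.004),("ring_top",.026),("pavilion_center",.051),("pavilion",.025),("holder",0),("model",0)):
        for d in ctrl.landmark_of(n,q)[:3]:
            print(q,round(d["p"],2),np.round(d["pixel"],1),ray(c,d["pixel"],z).round(4))
    np.save(n+".npy",W)
cv2.imwrite("pics/a.png",ims[0]);cv2.imwrite("pics/b.png",np.vstack([cv2.resize(ims[1],(640,480))]));cv2.imwrite("pics/c.png",ims[2])
E
```

```text
{'time': 0.0, 'joints': array([-1.08978009e+00,  2.42842616e+01,  9.34298646e+01,  1.08057692e-03,
        6.23730866e+01, -1.08794149e+00]), 'joint_vel': array([ 0.01484138, -0.11370968,  0.00208412, -0.06176295,  0.03006872,
        0.13174116]), 'effort': array([ 1.28069914e-03, -5.44622147e+01, -2.73670936e+01,  6.42951974e-02,
        2.27214623e-02, -1.51321510e-04]), 'ee_pos': array([6.24471270e-01, 2.81112126e-05, 2.32914290e-01]), 'orientation': array([-1.79912821e+02, -2.61234988e-03,  8.99976576e+01]), 'wrist_force': array([-0.30557441,  0.43252257,  0.30639754]), 'torque': array([ 0.05470572,  0.01970721, -0.00168112]), 'finger_force': 0.0, 'grip_width': 0.08770865011787517}
scene 43.586088337583426 324.6375949147667 251.57558726974776 [[-0.853, -0.365, 0.374, 1.13], [0.522, -0.583, 0.622, 0.928], [-0.009, 0.726, 0.688, 1.158], [0.0, 0.0, 0.0, 1.0]] ['color', 'range_z', 'vfov', 'cx', 'cy', 'pose']
lamp 0.58 [317.3 206.2] [ 0.4329 -0.2713  0.03  ]
lamp 0.55 [382.1 245.4] [ 0.3694 -0.0296  0.03  ]
lamp_handle 0.91 [383.8 207.9] [ 0.3847 -0.0152  0.18  ]
lamp_handle 0.48 [31
[... 1795 characters left out ...]
, 0.626], [-0.0, 0.956, 0.293, 0.08], [-0.0, -0.293, 0.956, 0.384], [0.0, 0.0, 0.0, 1.0]] ['color', 'range_z', 'vfov', 'cx', 'cy', 'pose']
lamp 0.9 [152.7 463.4] [ 0.4396 -0.2802  0.03  ]
lamp 0.78 [ 49.8 267.5] [ 0.3711 -0.0491  0.03  ]
dock 0.65 [163.5 440.6] [ 0.4407 -0.277   0.    ]
ring_top 0.72 [291.6 233.8] [ 0.599  -0.0173  0.026 ]
ring_top 0.2 [132.  131.3] [0.4637 0.074  0.026 ]
pavilion_center 0.85 [103.4 136.8] [0.4514 0.0702 0.051 ]
pavilion 0.93 [115.8 134.8] [0.4488 0.0711 0.025 ]
holder 0.85 [131.6 130.2] [0.4516 0.0746 0.    ]
holder 0.34 [496.1 175.4] [0.7931 0.0332 0.    ]
model 0.72 [291.7 227.1] [ 0.5974 -0.0175  0.    ]
model 0.61 [160.7 442.1] [ 0.4371 -0.2792  0.    ]
```

View pics/a.png

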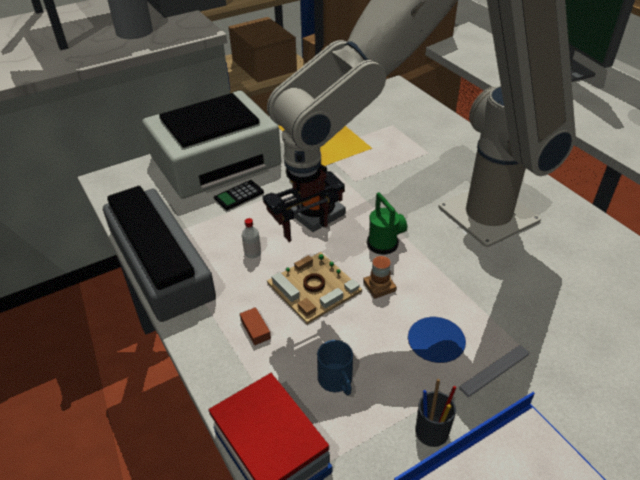

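View pics/b.png

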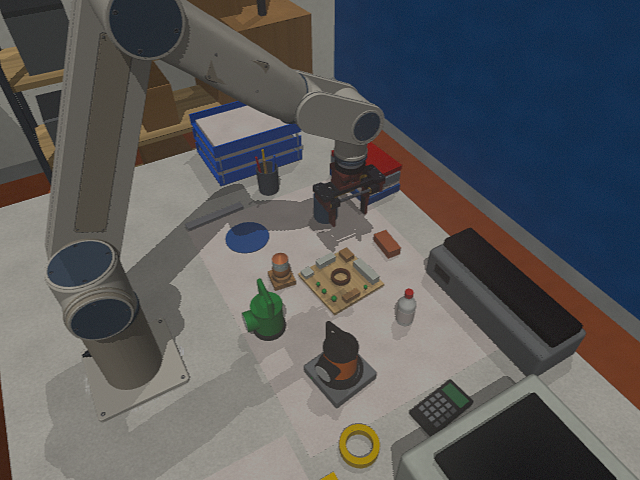

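View pics/c.png

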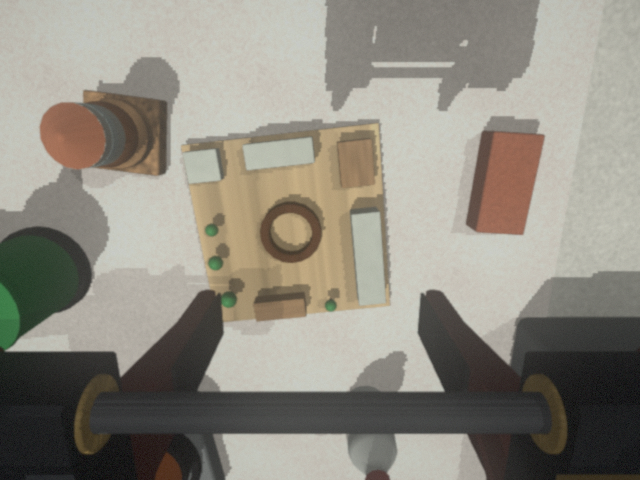

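The orange lamp is in the dock, at scene (318,205) mostly behind the gripper and side (341,355). The green look-alike is at scene (383,225) and side (265,315). The pavilion is at scene (380,275), with a bare ring on the model at (314,282). The pad is at (436,339), and the glue, mug and tile samples stand well clear. 

Candidates for the lamp in the side view are the orange one (341,355) and the green one (265,315), so I choose the orange one. For the pavilion there is only one candidate, at (280,268).

Run:
```python
from h import *
S=np.load("side.npy");C=np.load("scene.npy");Wr=np.load("wrist.npy")
def sel(W,x,y,r,z0,z1):
    return W[(np.hypot(W[...,0]-x,W[...,1]-y)<r)&(W[...,2]>z0)&(W[...,2]<z1)]
for n,W in(("side",S),("scene",C),("wrist",Wr)):
    p=sel(W,.44,-.277,.06,.165,.2)
    if len(p)>8:
        m=p.mean(0);w,v=np.linalg.eigh(np.cov(p[:,:2].T));print(n,"handle",len(p),m.round(4),"ax",np.degrees(np.arctan2(v[1,1],v[0,1])).round(1),np.sqrt(w).round(4),p[:,2].max().round(4))
    for nm,x,y,r,a,b in(("pavroof",.45,.073,.05,.095,.115),("drum",.45,.073,.05,.068,.09),("ring",.599,-.016,.035,.022,.03),("cap",.44,-.277,.06,.125,.135)):
        p=sel(W,x,y,r,a,b)
        if len(p)>15:
            q=p[:,:2];A=np.c_[2*q,np.ones(len(q))];s=np.linalg.lstsq(A,(q**2).sum(1),rcond=None)[0]
            print(n,nm,len(p),p.mean(0).round(4),"circ",s[:2].round(4),np.sqrt(s[2]+s[0]**2+s[1]**2).round(4))
# pad by colour
c=ctrl.camera("scene");
for nm in("scene","side"):
    c=ctrl.camera(nm);W=cloud(c)
    o=ctrl.outline_of(nm,"pad_top")
    if o:
        u=np.argwhere(o[0]["region"]);(cx,cy),_,_=cv2.fitEllipse(cv2.convexHull(u[:,::-1].astype(np.int32)));print(nm,"pad",o[0]["p"],ray(c,(cx,cy),.004).round(4),np.median(W[o[0]["region"]],0).round(4))
    for q in("mug","glue","samples","pencil_cup","ruler"):
        for d in ctrl.landmark_of(nm,q)[:1]: print(nm,q,round(d["p"],2),ray(c,d["pixel"],0)[:2].round(3))
    if nm=="side": cv2.imwrite("pics/d.png",cv2.resize(c["color"][300:420,220:400],None,fx=4,fy=4))
```

```text
side handle 270 [ 0.4371 -0.2822  0.1837] ax 108.1 [0.0036 0.0278] 0.1923
side pavroof 116 [0.4506 0.0679 0.1004] circ [0.4518 0.0696] 0.0139
side drum 88 [0.4469 0.0561 0.0795] circ [0.4524 0.0711] 0.0213
side ring 139 [ 0.5984 -0.0182  0.0261] circ [ 0.5988 -0.0181] 0.0248
side cap 692 [ 0.4301 -0.2813  0.1307] circ [ 0.4349 -0.2809] 0.0282
scene handle 36 [ 0.428  -0.242   0.1851] ax 100.4 [0.004  0.0064] 0.191
scene pavroof 130 [0.4531 0.0759 0.1005] circ [0.4515 0.0745] 0.0139
scene drum 113 [0.4612 0.0857 0.0798] circ [0.4517 0.0739] 0.0209
scene ring 165 [ 0.598  -0.0167  0.026 ] circ [ 0.5977 -0.0159] 0.025
wrist pavroof 2153 [0.4536 0.0722 0.0995] circ [0.4516 0.0719] 0.0125
wrist drum 908 [0.4693 0.0734 0.0798] circ [0.4508 0.0719] 0.023
wrist ring 1534 [ 0.5979 -0.0164  0.0248] circ [ 0.5979 -0.017 ] 0.0245
scene pad 0.78 [0.4354 0.2899 0.004 ] [0.4354 0.2909 0.0047]
scene mug 0.91 [0.706 0.243]
scene glue 0.98 [ 0.668 -0.23 ]
scene samples 0.85 [0.789 0.029]
scene pencil_cup 0.59 [0.591 0.472]
scene ruler 0.85 [0.375 0.432]
side pad 0.92 [0.4352 0.2849 0.004 ] [0.4348 0.2838 0.0049]
side mug 0.84 [0.71  0.269]
side glue 0.94 [ 0.672 -0.233]
side samples 0.73 [0.801 0.028]
side pencil_cup 0.8 [0.591 0.478]
side ruler 0.87 [0.38  0.423]
```

View pics/d.png

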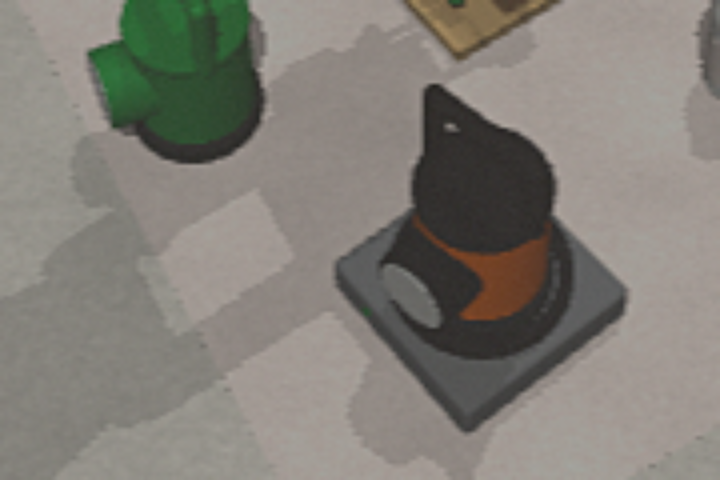

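The crop shows the orange body sitting in the grey dock, with its lens pointing lower-left, so this is the right lamp. The pavilion comes first.

step_arm([
  [0.36,-0.86,0,0.5,87.8],
  [0.4,-0.84,0,0.5,87.8],
  [0.44,-0.82,0,0.5,87.8],
  [0.47,-0.8,0,0.5,87.8],
  [0,0,0,1,87.8],
], force=15)

```text
time: 3.02
ee_pos: [0.4629, 0.0951, 0.2337]
orientation: [-179.9, 0.0, 75.0]
wrist_force: [1.1, -0.6, -0.0]
grip_width: 0.0878
finger_force: 0.0
```

step_arm([
  [0,0,0,1,87.8],
  [0,0,0,1,87.8],
  [0,0,0,1,87.8],
  [0,0,0,1,87.8],
  [0,0,0,0.2,87.8],
])

```text
time: 3.65
ee_pos: [0.4654, 0.0938, 0.2338]
orientation: [180.0, -0.0, 54.0]
wrist_force: [-0.1, -0.4, -0.5]
grip_width: 0.0881
finger_force: 0.0
```

```bash
cat >> h.py <<'E'
def to(x,y,z,yaw=None):
    """units of tool shift to a target (tool pointing down) and turn"""
    o=ctrl.get_obs(); w=np.radians(o["orientation"][2]); e=o["ee_pos"]
    d=np.array([x,y,z])-e
    print("at",e.round(4),o["orientation"].round(2),"units x,y,z",np.round([(d[0]*np.cos(w)+d[1]*np.sin(w))/.05,(d[0]*np.sin(w)-d[1]*np.cos(w))/.05,-d[2]/.05],3),"turn",None if yaw is None else round(((o["orientation"][2]-yaw+180)%360-180)/5,2), "t",o["time"],"F",o["wrist_force"].round(1),"grip",o["grip_width"].round(4),o["finger_force"])
E
python3 - <<'E'
from h import *
to(.4515,.072,.071,54)
E
```

```text
Traceback (most recent call last):
  File "h.py", line 16, in to
    print("at",e.round(4),o["orientation"].round(2),"units x,y,z",np.round([(d[0]*np.cos(w)+d[1]*np.sin(w))/.05,(d[0]*np.sin(w)-d[1]*np.cos(w))/.05,-d[2]/.05],3),"turn",None if yaw is None else round(((o["orientation"][2]-yaw+180)%360-180)/5,2), "t",o["time"],"F",o["wrist_force"].round(1),"grip",o["grip_width"].round(4),o["finger_force"])
                                                                                                                                                                                                                                                                                                         ^^^^^^^^^^^^^^^^^^^^^
AttributeError: 'float' object has no attribute 'round'
```

```bash
sed -i 's/o\["grip_width"\].round(4)/round(o["grip_width"],4)/' h.py
python3 - <<'E'
from h import *
to(.4515,.072,.071,54)
E
```

```text
at [0.4654 0.0938 0.2338] [ 1.7999e+02 -1.0000e-02  5.3990e+01] units x,y,z [-0.517  0.032  3.256] turn -0.0 t 3.65 F [-0.1 -0.4 -0.5] grip 0.0881 0.0
```

step_arm([
  [-0.516,0.03,0.5,0,87.8],
  [0,0,0.7,0,87.8],
  [0,0,0.7,0,87.8],
  [0,0,0.7,0,87.8],
  [0,0,0.66,0,87.8],
])

```text
time: 4.28
ee_pos: [0.4516, 0.0721, 0.0697]
orientation: [180.0, -0.0, 54.1]
wrist_force: [0.0, -0.4, 0.0]
grip_width: 0.0877
finger_force: 0.0
```

step_arm([
  [0,0,0,0,87.8],
  [0,0,0,0,40],
  [0,0,0,0,40],
  [0,0,0,0,40],
  [0,0,0,0,40],
])

```text
time: 4.9
ee_pos: [0.4518, 0.0722, 0.0713]
orientation: [180.0, -0.0, 54.0]
wrist_force: [-0.5, 0.1, 0.1]
grip_width: 0.0517
finger_force: 0.5
```

step_arm([
  [0,0,0,0,40],
  [0,0,0,0,40],
  [0,0,0,0,40],
  [0,0,-0.1,0,40],
  [0,0,-0.2,0,40],
])

```text
time: 5.52
ee_pos: [0.4513, 0.072, 0.0859]
orientation: [-180.0, 0.0, 54.0]
wrist_force: [0.5, -0.9, -0.7]
grip_width: 0.0458
finger_force: 13.7
```

Run:
```python
from h import *
to(.598,-.017,.12)
```

```text
at [0.4513 0.072  0.0859] [-1.7998e+02  3.0000e-02  5.4010e+01] units x,y,z [ 0.284  3.42  -0.681] turn None t 5.525 F [ 0.5 -0.9 -0.7] grip 0.0458 13.679156536236405
```

step_arm([
  [0,0,-0.3,0,40],
  [0,0,-0.4,0,40],
  [0.04,0.5,0,0,40],
  [0.06,0.75,0,0,40],
  [0.06,0.75,0,0,40],
])

```text
time: 6.15
ee_pos: [0.5383, 0.0192, 0.1221]
orientation: [179.9, -0.0, 54.0]
wrist_force: [-0.1, 1.4, -1.3]
grip_width: 0.0461
finger_force: 13.7
```

step_arm([
  [0.07,0.75,0,0,40],
  [0.05,0.5,0,0,40],
  [0,0.17,0,0,40],
  [0,0,0,0,40],
  [0,0,0,0,40],
])

```text
time: 6.78
ee_pos: [0.5969, -0.0166, 0.1207]
orientation: [-179.9, 0.0, 54.0]
wrist_force: [0.5, -0.7, -1.2]
grip_width: 0.0462
finger_force: 13.7
```

Run:
```python
from h import *
c=ctrl.camera("wrist");cv2.imwrite("pics/e.png",c["color"])
W=cloud(c);k=(np.hypot(W[...,0]-.598,W[...,1]+.017)<.035)&(abs(W[...,2]-.0255)<.004);q=W[k][:,:2]
print(len(q))
if len(q)>20:
    A=np.c_[2*q,np.ones(len(q))];s=np.linalg.lstsq(A,(q**2).sum(1),rcond=None)[0];print(s[:2],np.sqrt(s[2]+s[0]**2+s[1]**2))
to(.598,-.017,.0635)
```

```text
1885
[ 0.59856616 -0.01672238] 0.024280645331363575
at [ 0.597  -0.0166  0.1207] [-1.7996e+02  2.0000e-02  5.4030e+01] units x,y,z [0.005 0.021 1.145] turn None t 6.825 F [ 0.1  0.6 -0.5] grip 0.0462 13.657859932864085
```

View pics/e.png

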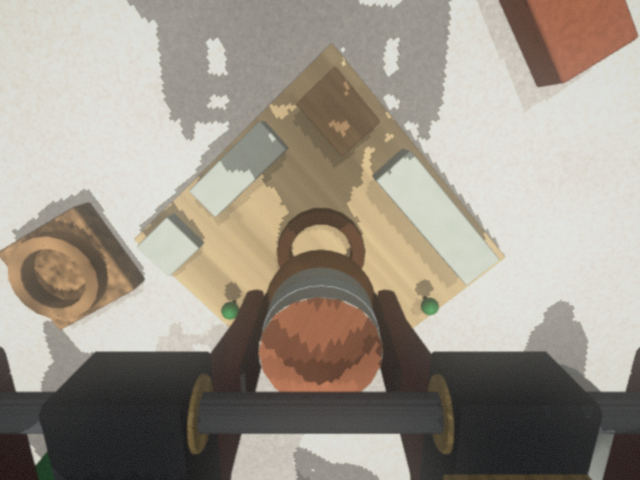

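The pavilion is upright between the fingers, with its roof at (320,345). The empty ring is at (320,240), directly beneath it along the tool axis. I lower it now.

step_arm([
  [0.0,0.02,0.3,0,40],
  [0,0,0.4,0,40],
  [0,0,0.25,0,40],
  [0,0,0.1,0,40],
  [0,0,0.05,0,40],
])

```text
time: 7.45
ee_pos: [0.5987, -0.0177, 0.0651]
orientation: [-180.0, 0.0, 54.0]
wrist_force: [-0.7, 0.3, 0.5]
grip_width: 0.0457
finger_force: 13.8
```

step_arm([
  [0,0,0.03,0,40],
  [0,0,0.02,0,40],
  [0,0,0,0,40],
  [0,0,0,0,40],
  [0,0,0,0,40],
])

```text
time: 8.07
ee_pos: [0.5991, -0.0175, 0.0644]
orientation: [180.0, -0.0, 54.0]
wrist_force: [-2.9, 2.6, 6.4]
grip_width: 0.0458
finger_force: 15.1
```

step_arm([
  [0,-0.02,0,0,46],
  [0,0,0,0,48],
  [0,0,0,0,52],
  [0,0,0,0,65],
  [0,0,0,0,80],
])

```text
time: 8.7
ee_pos: [0.5981, -0.0172, 0.0631]
orientation: [180.0, 0.0, 54.0]
wrist_force: [0.4, -0.3, -0.0]
grip_width: 0.0681
finger_force: 0.0
```

step_arm([
  [0,0,0,0,87.8],
  [0,0,-0.5,0,87.8],
  [0,0,-0.9,0,87.8],
  [0,0,-1,0,87.8],
  [0,0,-1,0,87.8],
])

```text
time: 9.32
ee_pos: [0.5977, -0.0171, 0.2346]
orientation: [-180.0, 0.0, 54.0]
wrist_force: [1.1, -0.1, 0.1]
grip_width: 0.0878
finger_force: 0.0
```

step_arm([
  [0,0,-1,-1,87.8],
  [0,0,0,-1,87.8],
  [0,0,0,-1,87.8],
  [0,0,0,-1,87.8],
  [0,0,0,-1,87.8],
])

```text
time: 9.95
ee_pos: [0.5979, -0.0171, 0.2831]
orientation: [-180.0, 0.0, 79.2]
wrist_force: [-0.1, 0.5, -0.4]
grip_width: 0.0885
finger_force: 0.0
```

Run:
```python
from h import *
for n in("scene","wrist"):
    c=ctrl.camera(n);W=cloud(c)
    for z0,z1 in((.09,.1),(.062,.082)):
        k=(np.hypot(W[...,0]-.598,W[...,1]+.017)<.04)&(W[...,2]>z0)&(W[...,2]<z1);q=W[k][:,:2]
        if len(q)>20:
            A=np.c_[2*q,np.ones(len(q))];s=np.linalg.lstsq(A,(q**2).sum(1),rcond=None)[0];print(n,z0,len(q),s[:2].round(4),np.sqrt(s[2]+s[0]**2+s[1]**2).round(4),W[np.hypot(W[...,0]-.598,W[...,1]+.017)<.02][:,2].max())
    if n=="scene": a=cv2.resize(c["color"][180:340,230:470],None,fx=2.5,fy=2.5)
cv2.imwrite("pics/f.png",np.vstack([a[:, :600],cv2.resize(c["color"],(600,450))[:200]]))
to(.437,-.2795,.3,108)
```

```text
scene 0.09 86 [ 0.5973 -0.0133] 0.0122 0.6281253143809467
scene 0.062 97 [ 0.5985 -0.0138] 0.0199 0.6281253143809467
wrist 0.09 746 [ 0.5971 -0.0166] 0.0097 0.36694178377969056
wrist 0.062 147 [ 0.597  -0.0171] 0.023 0.36694178377969056
at [ 0.5979 -0.0171  0.2831] [-179.99    0.     79.03] units x,y,z [-5.764 -2.16  -0.338] turn -5.79 t 10.05 F [ 0.1  0.  -0.6] grip 0.0873 0.0
```

View pics/f.png

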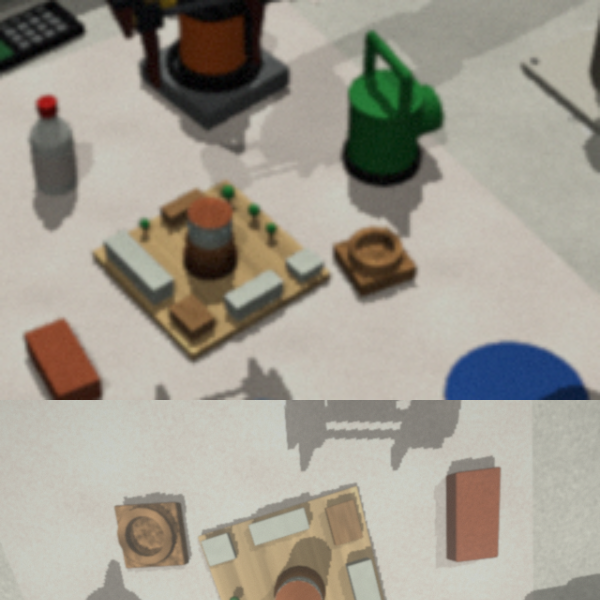

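The pavilion stands upright in the model's ring, at crop (210,240). Next is the lamp.

step_arm([
  [-0.8,-0.3,0,0,87.8],
  [-0.85,-0.32,0,0,87.8],
  [-0.85,-0.32,0,0,87.8],
  [-0.85,-0.32,0,0,87.8],
  [-0.85,-0.32,0,0,87.8],
])

```text
time: 10.68
ee_pos: [0.4795, -0.2093, 0.2833]
orientation: [180.0, 0.0, 78.9]
wrist_force: [0.5, -0.2, -0.2]
grip_width: 0.0881
finger_force: 0.0
```

step_arm([
  [-0.85,-0.32,0,0,87.8],
  [-0.71,-0.26,0,0,87.8],
  [0,0,0,-1,87.8],
  [0,0,0,-1,87.8],
  [0,0,0,-1,87.8],
])

```text
time: 11.3
ee_pos: [0.4368, -0.2794, 0.2832]
orientation: [180.0, -0.0, 94.0]
wrist_force: [0.3, -0.6, -0.5]
grip_width: 0.0879
finger_force: 0.0
```

step_arm([
  [0,0,0,-1,87.8],
  [0,0,0,-1,87.8],
  [0,0,0,-0.8,87.8],
  [0,0,0,0,87.8],
  [0,0,0,0,87.8],
])

```text
time: 11.92
ee_pos: [0.437, -0.2792, 0.2832]
orientation: [180.0, -0.0, 107.9]
wrist_force: [-0.5, -0.1, 0.9]
grip_width: 0.0881
finger_force: 0.0
```

Run:
```python
from h import *
c=ctrl.camera("wrist");W=cloud(c)
k=(np.hypot(W[...,0]-.437,W[...,1]+.28)<.07)&(W[...,2]>.178)&(W[...,2]<.2);p=W[k]
m=p.mean(0);w,v=np.linalg.eigh(np.cov(p[:,:2].T));a=np.degrees(np.arctan2(v[1,1],v[0,1]))
t=(p[:,:2]-m[:2])@v[:,1]
print(len(p),m.round(4),"ax",a.round(1),np.sqrt(w).round(4),"mid",(m[:2]+v[:,1]*(t.max()+t.min())/2).round(4),(t.max()-t.min()).round(4),p[:,2].max())
k=(np.hypot(W[...,0]-.437,W[...,1]+.28)<.06)&(abs(W[...,2]-.13)<.004)
print("cap",k.sum(),W[k].mean(0).round(4))
cv2.imwrite("pics/g.png",c["color"])
to(*(m[:2]+v[:,1]*(t.max()+t.min())/2),.172,a%180)
```

```text
2628 [ 0.4359 -0.2757  0.1845] ax 107.8 [0.0039 0.0248] mid [ 0.4368 -0.2785] 0.0888 0.18826299276786745
cap 6386 [ 0.4364 -0.2772  0.129 ]
at [ 0.437  -0.2792  0.2832] [-180.    -0.   107.9] units x,y,z [0.013 0.    2.223] turn 0.03 t 11.975 F [-0.5 -0.2 -0.4] grip 0.088 0.0
```

View pics/g.png

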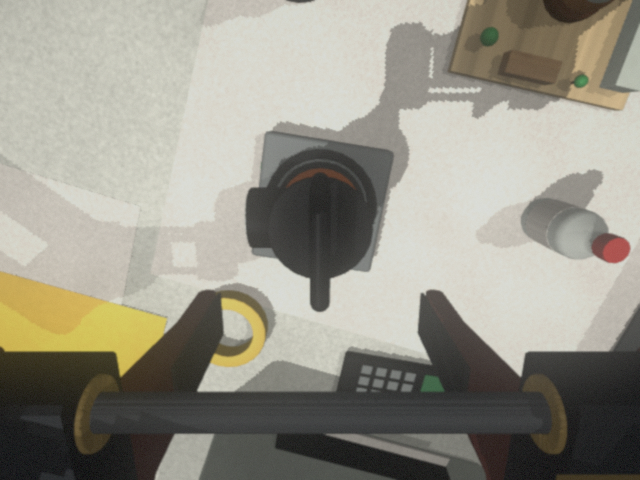

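The bar lies along column 320, midway between the fingers, with the lens barrel on the left at (258,218). It is aligned, so I descend and grip.

step_arm([
  [0.0,0,0.4,0,87.8],
  [0,0,0.6,0,87.8],
  [0,0,0.6,0,87.8],
  [0,0,0.4,0,87.8],
  [0,0,0.22,0,87.8],
])

```text
time: 12.6
ee_pos: [0.4367, -0.279, 0.1712]
orientation: [-180.0, -0.1, 107.9]
wrist_force: [0.1, 0.4, -0.4]
grip_width: 0.0876
finger_force: 0.0
```

step_arm([
  [0,0,0,0,60],
  [0,0,0,0,30],
  [0,0,0,0,8],
  [0,0,0,0,8],
  [0,0,0,0,8],
], force=45)

```text
time: 13.22
ee_pos: [0.4371, -0.2793, 0.1725]
orientation: [180.0, 0.0, 108.0]
wrist_force: [-0.6, -0.3, -1.1]
grip_width: 0.0413
finger_force: 0.0
```

step_arm([
  [0,0,0,0,8],
  [0,0,0,0,8],
  [0,0,0,0,8],
  [0,0,0,0,8],
  [0,0,0,0,8],
])

```text
time: 13.85
ee_pos: [0.4368, -0.2792, 0.1721]
orientation: [-180.0, -0.0, 108.0]
wrist_force: [-1.7, -0.6, 0.3]
grip_width: 0.013
finger_force: 45.0
```

step_arm([
  [0,0,-0.05,0,8],
  [0,0,-0.15,0,8],
  [0,0,-0.3,0,8],
  [0,0,-0.4,0,8],
  [0,0,-0.5,0,8],
])

```text
time: 14.48
ee_pos: [0.4369, -0.279, 0.2434]
orientation: [-180.0, -0.0, 108.0]
wrist_force: [0.5, 0.4, -4.9]
grip_width: 0.013
finger_force: 45.0
```

step_arm([
  [0,0,-0.6,0,8],
  [0,0,-0.6,0,8],
  [0,0,-0.5,0,8],
  [0,0,-0.2,0,8],
  [0,0,0,0,8],
])

```text
time: 15.1
ee_pos: [0.4371, -0.2792, 0.3378]
orientation: [180.0, 0.1, 108.0]
wrist_force: [0.2, 0.7, -6.1]
grip_width: 0.013
finger_force: 45.0
```

Run:
```python
from h import *
c=ctrl.camera("side");cv2.imwrite("pics/i.png",cv2.resize(c["color"][150:450,180:500],None,fx=2,fy=2))
W=cloud(c)
to(.53,0,.335)
to(.435,.287,.335,208)
```

```text
at [ 0.4367 -0.279   0.3368] [-1.7998e+02 -2.0000e-02  1.0800e+02] units x,y,z [4.729 3.499 0.036] turn None t 15.15 F [-0.3 -0.1 -5.8] grip 0.0128 44.99627351760864
at [ 0.4367 -0.279   0.3368] [-1.7998e+02 -2.0000e-02  1.0800e+02] units x,y,z [10.776  3.466  0.036] turn -20.0 t 15.15 F [-0.3 -0.1 -5.8] grip 0.0128 44.99627351760864
```

View pics/i.png

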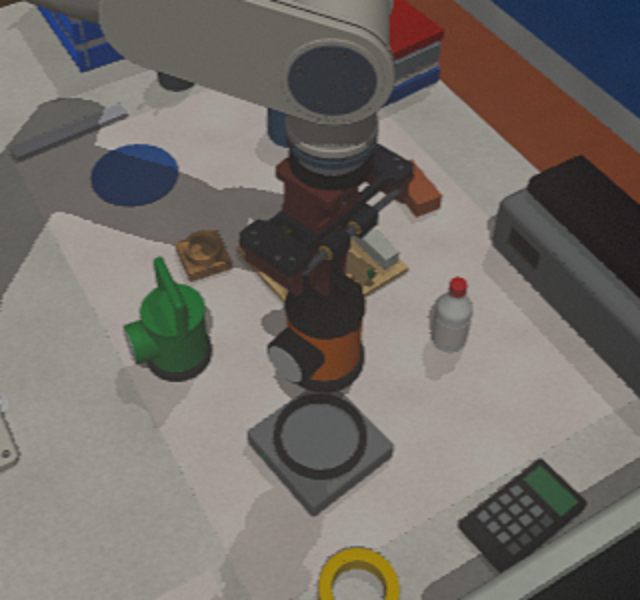

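The lamp hangs upright at (325,330), clear of the empty dock at (320,440). I carry it over via (0.53, 0).

step_arm([
  [0.2,0.15,0,0,8],
  [0.4,0.3,0,0,8],
  [0.6,0.44,0,0,8],
  [0.7,0.52,0,0,8],
  [0.7,0.52,0,0,8],
])

```text
time: 15.78
ee_pos: [0.4885, -0.1237, 0.3362]
orientation: [-179.9, -0.1, 108.0]
wrist_force: [1.2, 0.6, -4.9]
grip_width: 0.013
finger_force: 45.0
```

step_arm([
  [0.7,0.52,0,0,8],
  [0.7,0.52,0,0,8],
  [0.7,0.4,0,0,8],
  [0.7,0.15,0,0,8],
  [0.7,0,0,0,8],
])

```text
time: 16.4
ee_pos: [0.5095, 0.0673, 0.336]
orientation: [-179.9, -0.0, 108.0]
wrist_force: [-0.4, 0.4, -4.7]
grip_width: 0.0127
finger_force: 45.0
```

step_arm([
  [0.7,0,0,0,8],
  [0.7,0,0,0,8],
  [0.7,0,0,0,8],
  [0.7,0,0,0,8],
  [0.6,0,0,0,8],
])

```text
time: 17.02
ee_pos: [0.4562, 0.2286, 0.3361]
orientation: [-179.9, -0.0, 108.0]
wrist_force: [0.8, 0.5, -4.4]
grip_width: 0.013
finger_force: 45.0
```

step_arm([
  [0.5,0,0,0,8],
  [0.5,0,0,0,8],
  [0.4,0,0,-0.3,8],
  [0.2,0,0,-0.6,8],
  [0,0,0,-1,8],
])

```text
time: 17.65
ee_pos: [0.4322, 0.3035, 0.3368]
orientation: [-180.0, 0.0, 117.8]
wrist_force: [-0.3, -0.4, -5.6]
grip_width: 0.013
finger_force: 45.0
```

step_arm([
  [0,0,0,-1,8],
  [0,0,0,-1,8],
  [0,0,0,-1,8],
  [0,0,0,-1,8],
  [0,0,0,-1,8],
])

```text
time: 18.27
ee_pos: [0.4326, 0.3026, 0.3369]
orientation: [-180.0, 0.0, 142.8]
wrist_force: [0.8, -0.6, -4.5]
grip_width: 0.0132
finger_force: 45.0
```

step_arm([
  [0,0,0,-1,8],
  [0,0,0,-1,8],
  [0,0,0,-1,8],
  [0,0,0,-1,8],
  [0,0,0,-1,8],
])

```text
time: 18.9
ee_pos: [0.4326, 0.3026, 0.3369]
orientation: [-180.0, -0.0, 167.8]
wrist_force: [-0.4, 0.1, -5.8]
grip_width: 0.0129
finger_force: 45.0
```

step_arm([
  [0,0,0,-1,8],
  [0,0,0,-1,8],
  [0,0,0,-1,8],
  [0,0,0,-1,8],
  [0,0,0,-1,8],
])

```text
time: 19.52
ee_pos: [0.4326, 0.3026, 0.3369]
orientation: [-180.0, -0.0, -167.2]
wrist_force: [-0.4, 0.5, -4.6]
grip_width: 0.0129
finger_force: 45.0
```

step_arm([
  [0,0,0,-1,8],
  [0,0,0,-1,8],
  [0,0,0,-0.8,8],
  [0,0,0,-0.3,8],
  [0,0,0,0,8],
])

```text
time: 20.15
ee_pos: [0.4327, 0.3028, 0.3371]
orientation: [-180.0, -0.0, -152.0]
wrist_force: [-0.2, 1.0, -6.0]
grip_width: 0.0131
finger_force: 45.0
```

Run:
```python
from h import *
for n in("side","scene","wrist"):
    c=ctrl.camera(n);W=cloud(c)
    if n=="side": cv2.imwrite("pics/j.png",c["color"])
    k=(np.hypot(W[...,0]-.435,W[...,1]-.287)<.1)&(abs(W[...,2])<.02)&(c["color"][...,0]>1.8*c["color"][...,2].astype(float))
    if k.sum()>50:
        q=cv2.convexHull(W[k][:,:2].astype(np.float32)); print(n,k.sum(),cv2.minEnclosingCircle(q))
to(.435,.287,.145,208)
```

```text
side 1018 ((0.4366959035396576, 0.2874135673046112), 0.073433056473732)
scene 1987 ((0.43316414952278137, 0.2885572016239166), 0.07074842602014542)
wrist 2926 ((0.43547311425209045, 0.2879921793937683), 0.06670545041561127)
at [0.4327 0.3029 0.3371] [-180.     -0.   -152.03] units x,y,z [ 0.108 -0.302  3.843] turn -0.01 t 20.3 F [-0.4  0.  -6.2] grip 0.0132 44.99627351760864
```

View pics/j.png

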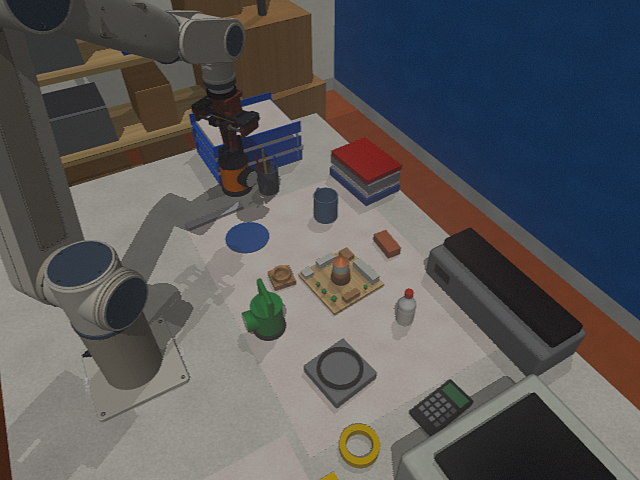

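The lamp is upright above the pad, with its lens turned toward the model. I shift it over the pad centre and lower it.

step_arm([
  [0.1,-0.28,0,0,8],
  [0,0,0.3,0,8],
  [0,0,0.6,0,8],
  [0,0,0.6,0,8],
  [0,0,0.6,0,8],
])

```text
time: 20.92
ee_pos: [0.4345, 0.2878, 0.2304]
orientation: [180.0, -0.0, -152.0]
wrist_force: [0.6, 0.2, -6.2]
grip_width: 0.013
finger_force: 45.0
```

step_arm([
  [0,0,0.6,0,8],
  [0,0,0.5,0,8],
  [0,0,0.3,0,8],
  [0,0,0.15,0,8],
  [0,0,0.08,0,8],
])

```text
time: 21.55
ee_pos: [0.4351, 0.2884, 0.1507]
orientation: [180.0, 0.0, -152.0]
wrist_force: [0.2, -0.4, -5.0]
grip_width: 0.0128
finger_force: 45.0
```

Run:
```python
from h import *
to(.435,.288,.146,208)
```

```text
at [0.4351 0.2884 0.1507] [ 1.8000e+02  3.0000e-02 -1.5201e+02] units x,y,z [ 0.005 -0.005  0.094] turn -0.0 t 21.55 F [ 0.2 -0.4 -5. ] grip 0.0128 44.996116161346436
```

step_arm([
  [0,0,0.03,0,8],
  [0,0,0.03,0,8],
  [0,0,0.03,0,8],
  [0,0,0.02,0,8],
  [0,0,0,0,8],
])

```text
time: 22.18
ee_pos: [0.4352, 0.2885, 0.146]
orientation: [180.0, 0.1, -152.0]
wrist_force: [-1.0, -2.3, 4.7]
grip_width: 0.013
finger_force: 45.0
```

step_arm([
  [0,0,0,0,14],
  [0,0,0,0,18],
  [0,0,0,0,30],
  [0,0,0,0,50],
  [0,0,0,0,60],
])

```text
time: 22.8
ee_pos: [0.4348, 0.2883, 0.1451]
orientation: [180.0, -0.0, -152.0]
wrist_force: [0.2, -1.0, 1.3]
grip_width: 0.0443
finger_force: 0.0
```

step_arm([
  [0,0,0,0,60],
  [0,0,-0.3,0,60],
  [0,0,-0.6,0,60],
  [0,0,-0.8,0,60],
  [0,0,-0.8,0,60],
])

```text
time: 23.42
ee_pos: [0.4348, 0.2882, 0.2724]
orientation: [180.0, 0.0, -152.0]
wrist_force: [0.1, 0.7, -0.0]
grip_width: 0.0597
finger_force: 0.0
```

step_arm([
  [0,0,-0.3,0,60],
  [0,0,0,0,60],
  [0,0,0,0,60],
  [0,0,0,0,60],
  [0,0,0,0,60],
])

```text
time: 24.05
ee_pos: [0.4345, 0.288, 0.2842]
orientation: [-180.0, -0.1, -152.0]
wrist_force: [-0.0, 0.3, -0.0]
grip_width: 0.0599
finger_force: 0.0
```

Run:
```python
from h import *
c=ctrl.camera("wrist");W=cloud(c)
D=np.hypot(W[...,0]-.435,W[...,1]-.288)
p=W[(D<.07)&(W[...,2]>.148)&(W[...,2]<.17)];m=p.mean(0);w,v=np.linalg.eigh(np.cov(p[:,:2].T));t=(p[:,:2]-m[:2])@v[:,1]
print("bar",m.round(4),np.degrees(np.arctan2(v[1,1],v[0,1])).round(1),"mid",(m[:2]+v[:,1]*(t.max()+t.min())/2).round(4),p[:,2].max())
q=W[(D<.06)&(abs(W[...,2]-.104)<.006)];A=np.c_[q[:,:2],np.ones(len(q))];print("cap",q.mean(0).round(4),np.linalg.lstsq(A,q[:,2],rcond=None)[0])
s=ctrl.camera("side");a=s["color"][130:370,150:470]
W=cloud(s)
for z0,z1 in((.09,.1),(.058,.084)):
    q=W[(np.hypot(W[...,0]-.598,W[...,1]+.017)<.04)&(W[...,2]>z0)&(W[...,2]<z1)][:,:2]
    s_=np.linalg.lstsq(np.c_[2*q,np.ones(len(q))],(q**2).sum(1),rcond=None)[0];print(s_[:2].round(4))
cv2.imwrite("pics/k.png",cv2.resize(a,None,fx=2.4,fy=2.4))
to(.435,.288,.27)
```

```text
bar [0.4313 0.2853 0.1584] -152.0 mid [0.434  0.2867] 0.16201620283823825
cap [0.433  0.2863 0.103 ] [-1.16533490e-04  1.25871725e-05  1.03013542e-01]
[ 0.598  -0.0199]
[ 0.5988 -0.0169]
at [0.4347 0.2881 0.2846] [-1.80e+02 -6.00e-02 -1.52e+02] units x,y,z [-0.004 -0.006  0.292] turn None t 24.15 F [-0.5  0.8  0.7] grip 0.0599 0.0
```

View pics/k.png

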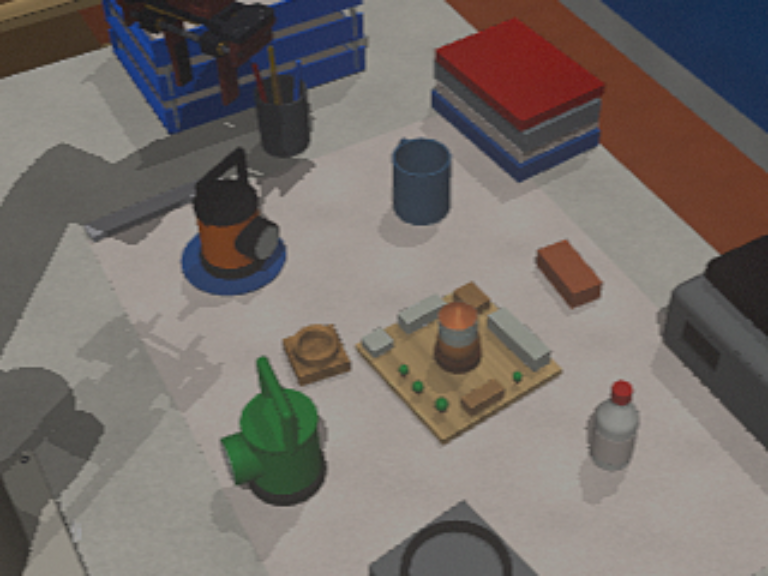

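The lamp stands on the pad at crop (235,225), with its lens toward the model. The pavilion is upright in the ring at (458,335), and the arm is clear.

```bash
python3 -c "
from bench import ctrl
print(ctrl.finish_job())"
```

```text
the job is handed in; nothing more can be done
None
```

The job is handed in at about 24 s: in the last camera check the lamp stood upright on the blue pad with its lens toward the ring, the pavilion stood upright in the ring, and the gripper was clear, though the hand-in returned no verdict.

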